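# Surface-temperature check inside a drop-front tube incubator

### The arm

A 6-joint arm with a two-finger parallel gripper is mounted at the origin on the work surface. World frame = base frame: x ahead of the robot, y to its left, z up, the work surface at z = 0. Lengths are in m, angles in degrees, forces in N, time in s.
With the tool pointing down it reaches from about 0.325 to 0.85 m from the base axis. Payload 15.5 kg.
Tool frame: the origin (TCP) lies at the very end of the fingers, on their centre line; the grasp point (between the pads) lies arm.grip_depth behind it (arm.grip_depth is the distance from the TCP to the grasp point, in m); z points along the fingers, y is the direction in which the jaws open and shut (so a half turn about z gives the same grasp; the last joint's range is limited). The gripper opens to 91 mm and grips with 3 to 60 N. Pads are 32 mm wide; open, the fingers measure 118 mm over their backs; the gripper's body (76 mm by 178 mm) begins 60 mm behind the grasp point.
Start: joints at [59.559, 28.281, 77.091, -0, 74.628, -5.472], TCP at [0.264, 0.567, 0.214] pointing down, gripper open.
Joint ranges: [-166.48, 166.48], [-47.26, 123.95], [12.59, 153.08], [-70.14, 250.14], [6.76, 159.57], [-176.63, 176.63]. Speed limits (degrees/s): [108.29, 108.29, 147.25, 172.46, 172.46, 172.46].

### API

Orientations are given as a 3x3 rotation matrix whose columns are the frame's x, y, z axes.
In Python, from rig import arm gives the robot as it stands. Calls block until the motion is done:
- arm.move_to(position, orientation): joint-space move of the TCP to a pose.
- arm.move_l(position, orientation=None, feed=0.15): straight line of the TCP; orientation=None keeps the orientation; feed is the mean speed in m/s.
- arm.move_joints(angles): joint-space move.
- arm.grip(opening): finger opening in m; the grip force is fixed at half the most; returns when the fingers have stopped.
- arm.sleep(seconds).
- arm.solve_ik(position, orientation): joint angles nearest the present ones, or None.
- arm.snapshot(name): name is "scene" or "side" or "wrist"; returns the picture (480x640x3 uint8, red, green, blue); there is no depth.
- arm.get_calibration(name): a dict with "intrinsics" (3x3 intrinsics, pixels), "k1" (the pictures are not rectified: a ray, as slopes to the right and down, at radius r is drawn at 1 + k1 r^2 times it, then the intrinsics apply), "cam_to_world" (4x4, takes a point from camera to world coordinates). Camera axes: x right, y down, z forward; pixel columns grow to the right and rows downward; lengths in m; the calibration is good to about 2 mm. A picture is of the moment at which its call begins: read the wrist's pose just before it. get_calibration takes no time and is no camera call; for the wrist camera it gives the pose at the moment of the call.
A pose or a line that the arm cannot do raises arm.Unreachable and nothing moves.
- arm.sign_off(): hands the job in, once; it reports no verdict.
Readings, each from a call of its own:
- arm.current_t(): time.
- arm.current_joint_positions(): joint angles.
- arm.current_dq(): joint speeds.
- arm.current_tau(): joint torques, N m.
- arm.current_ee_pos(): TCP position.
- arm.current_tool_rot(): TCP orientation.
- arm.current_force(): force on the tool from outside, world axes, zero at the start.
- arm.current_torque(): the same for the moment, N m.
- arm.current_width(): finger opening in m.
Only numpy, scipy, OpenCV 4.12 (cv2) and the standard library are available. Lean on these libraries where they do the work, as an engineer would, in place of code of your own. Each camera call takes 0.05 s, during which the arm holds its last target.

### The job

Check the tube incubator's heating block: pull its drop-down door fully open, down to its stop, then take the orange surface thermometer out of its holder and press its copper tip lightly on the block inside the red ring, the sprung tip about half pushed in and the thermometer standing upright. Finish while still holding it there, still and at that light pressure, with the door fully down; never press the thermometer hard on the incubator, and leave the tube rack, the bottle and the timer where they are.

Things in the scene. Friction and masses are not known exactly. Their poses are not given: they have to be found in the camera images.
- incubator: White bench-top tube incubator, 280 deep (own x, front to back) x 340 wide (y) x 185 mm high, fixed, front to the robot. Origin: on the bench under the middle of the door's hinge line, its front edge. Behind the sloping door lies the level aluminium heating block, top 105 mm above the bench, free from 8 to 82 mm behind the hinge line, where the roof begins; open from above once the door is down.
- hinge (a point): Middle of the door's hinge line, 105 mm above the bench, at the front edge of the incubator; its axes are the incubator's.
- door (a joint): Angle of the drop-down door: clear pane in a grey frame, 336 mm wide, 122 mm from hinge to free edge. 0 = shut, leaning back 45 degrees over the block; it swings up and towards the robot, upright at 0.785, to its stop at 1.571, leaning forward 45 degrees. Friction (0.4 N m) keeps it wherever it is left; it takes about 5 N at the handle. May start up to 0.3 ajar.
- bar (a point): Middle of the door's handle: steel bar 12 mm thick, 220 mm long, parallel to the hinge and 170 mm from it, on a post at each end, with a clear 42 mm gap to the door's edge. Door shut: 120 mm above and 120 mm behind the hinge line, 40 mm over the roof; fully down: 120 mm above and in front of it. Can be pinched from above all the way; it turns between the fingers.
- ring: Self-adhesive check mark on the heating block's free front strip, 105 mm above the bench: a red ring, 30 mm outside and 24 mm inside diameter, white inside, with a black dot in the centre. Its origin is the dot. It may be anywhere along the strip.
- holder: Grey plastic holder, heavy and fixed on the bench, foot 100 by 80 mm, 98 mm high; the thermometer's handle stands 18 mm deep in its socket. Its origin is on the bench under the socket's centre.
- handle (a point): Centre of the thermometer's handle: orange block 26 (own x) x 20 (own y) x 100 mm (own z, up), flat faces. The thermometer is 170 mm long, about 0.12 kg; this point is 50 mm below its top and 120 mm above its relaxed tip. In the holder it stands upright, tip down, this point 130 mm above the bench and 32 mm above the holder's rim; it lifts straight out.
- tip (a point): Centre of the thermometer's copper tip's lower face, 10 mm in diameter, on the handle's axis at the end of a 7 mm steel stem; the tip slides into the stem on a spring.
- plunger (a joint): How far the sprung tip is pushed in, m: 0 relaxed, 0.008 right in. Pushing it takes 0.5 N plus 0.5 N per mm: 2.5 N half-way (0.004), 4.5 N right in.
- rack: White tube rack, 150 by 85 mm, 124 mm high, full of capped tubes, loose (0.5 kg), on the other side of the incubator from the holder; leave it alone. Origin under its centre.
- bottle: Amber reagent bottle with a blue cap, 64 mm in diameter, 150 mm high, loose, beside the incubator; leave it alone. Origin under its centre.
- timer: White bench timer, 45 by 70 mm, 18 mm high, lying loose on the rear of the incubator's roof; leave it alone. Origin under its centre.
Things that resemble listed ones, but are neither listed nor needed, are in the scene too. Of the things that look like the part that bears handle, the larger one is meant.

How it is judged (in metres and radians):
On the way, in this order (a step that is already met when the one before it is completed fails the run):
1. the door is pulled fully down to its stop while the thermometer is still in its holder (value of joint door above 1.47 rad and distance of handle from where it was at the start of the episode below 0.03 m), for 0.2 s.
2. the thermometer is lifted clear of its holder (z of handle in the frame of holder above 0.16 m and contact force between probe and holder below 0.05 N and contact force between the fingers and probe above 0.5 N), for 0.1 s.
At the end, for the whole second after the job is handed in: Door within 0.1 rad of its stop; the copper tip on the heating block wholly inside the red ring (tip centre within 7 mm of the dot), pushed in 1.5 to 6.5 mm (0.8 to 5 N); the thermometer upright within 7 degrees, still, held by the fingers and clear of its holder (value of joint door above 1.47 rad and horizontal distance between tip and ring below 0.007 m and z of tip in the frame of ring between -0.003 and 0.003 m and angle between handle's own z axis and vertical below 0.12 rad and value of joint plunger between 0.0015 and 0.0065 m and contact force between plunger and incubator between 0.8 and 5 N and contact force between the fingers and probe above 0.5 N and contact force between probe and holder below 0.05 N and linear speed of probe below 0.02 m/s); the arm keeps its last pose, push and grip.
It fails at once if the thermometer is pressed hard (over 15 N) on the incubator (contact force between probe and incubator above 15 N).
It fails at once if the tube rack is moved more than 20 mm (distance of rack from where it was at the start of the episode above 0.02 m).
It fails at once if the bottle is moved more than 20 mm (distance of bottle from where it was at the start of the episode above 0.02 m).
It fails at once if the timer is moved more than 20 mm (distance of timer from where it was at the start of the episode above 0.02 m).
It also fails if it takes over 70 s, if anything falls off the work surface, if the arm or the gripper's body presses on something with over 40 N, if the wrist force passes 120 N, or if a joint passes its speed limit or range.

## Working session

There is one attempt and no reset: what is moved stays moved. The work goes in short steps, each a Python script; the robot and the scene stay as the last script left them, time stands still between calls to the robot, and variables do not carry over. Pictures are saved under pics/ and viewed, and the job is handed in when it is done.

```bash
mkdir -p pics; ls; cat > h.py <<'E'
from rig import arm
import numpy as np, cv2
def snap(n,f):
    c=arm.get_calibration(n); p=arm.snapshot(n)
    cv2.imwrite('pics/'+f+'.png',p[:,:,::-1]); np.savez('pics/'+f+'.npz',p=p,K=c['intrinsics'],k1=c['k1'],T=c['cam_to_world']); return p,c
def load(f):
    d=np.load('pics/'+f+'.npz'); return d['p'],dict(intrinsics=d['K'],k1=float(d['k1']),cam_to_world=d['T'])
def ray(c,u,v):
    K=np.array(c['intrinsics']);T=np.array(c['cam_to_world'])
    d=cv2.undistortPoints(np.array([[[u,v]]],float),K,np.array([c['k1'],0,0,0.]))[0,0]
    w=T[:3,:3]@np.array([d[0],d[1],1]); return T[:3,3],w/np.linalg.norm(w)
def onz(c,u,v,z):
    o,d=ray(c,u,v); return o+d*(z-o[2])/d[2]
def proj(c,P):
    T=np.array(c['cam_to_world']); q=T[:3,:3].T@(np.array(P,float)-T[:3,3])
    s=q[:2]/q[2]; s=s*(1+c['k1']*(s@s)); K=np.array(c['intrinsics']); return K[:2,:2]@s+K[:2,2]
def tri(c1,a,c2,b):
    o1,d1=ray(c1,*a);o2,d2=ray(c2,*b)
    t=np.linalg.lstsq(np.stack([d1,-d2],1),o2-o1,rcond=None)[0]
    p,q=o1+d1*t[0],o2+d2*t[1]; return (p+q)/2,np.linalg.norm(p-q)
E
python3 - <<'E'
from h import *
np.set_printoptions(precision=4,suppress=True)
for n in('scene','side','wrist'):
    p,c=snap(n,n+'0'); print(n,c)
print(arm.grip_depth,arm.current_t(),arm.current_tool_rot(),arm.current_force())
E
```

```text
pics
scene {'intrinsics': array([[577.9278,   0.    , 327.7055],
       [  0.    , 577.9278, 236.9281],
       [  0.    ,   0.    ,   1.    ]]), 'k1': 0.04989786628275836, 'cam_to_world': array([[-0.4598,  0.7174, -0.5234,  1.3758],
       [ 0.8879,  0.3802, -0.259 ,  0.3634],
       [ 0.0132, -0.5838, -0.8118,  1.3676],
       [ 0.    ,  0.    ,  0.    ,  1.    ]])}
side {'intrinsics': array([[488.2878,   0.    , 315.6004],
       [  0.    , 488.2878, 235.9214],
       [  0.    ,   0.    ,   1.    ]]), 'k1': -0.054343468847604645, 'cam_to_world': array([[ 0.6779, -0.4106,  0.6098,  0.0034],
       [-0.735 , -0.3642,  0.5719, -0.5744],
       [-0.0127, -0.8359, -0.5487,  0.7031],
       [ 0.    ,  0.    ,  0.    ,  1.    ]])}
wrist {'intrinsics': array([[337.9026,   0.    , 323.0062],
       [  0.    , 337.9026, 236.4509],
       [  0.    ,   0.    ,   1.    ]]), 'k1': -0.0025231459457780176, 'cam_to_world': array([[ 0.4225,  0.8778,  0.2258,  0.2   ],
       [ 0.9064, -0.4087, -0.1071,  0.5966],
       [-0.0017,  0.2499, -0.9683,  0.3837],
       [ 0.    ,  0.    ,  0.    ,  1.    ]])}
0.0188 0.15 [[-0.9065  0.4222 -0.0005]
 [ 0.4222  0.9065 -0.0008]
 [ 0.0001 -0.0009 -1.    ]] [-0.2248  0.2798  0.7606]
```

View pics/scene0.png

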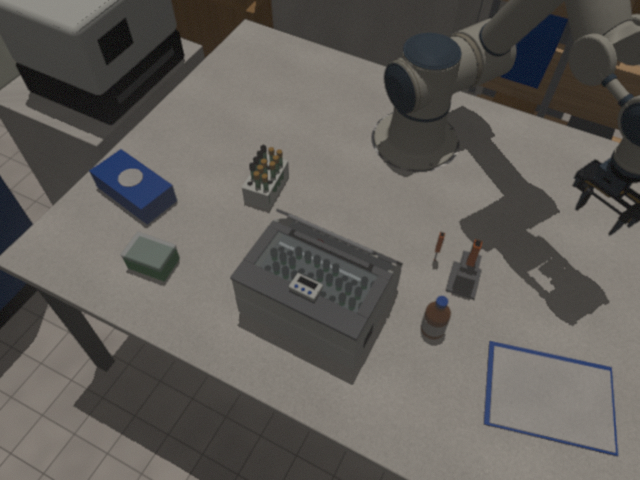

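View pics/side0.png

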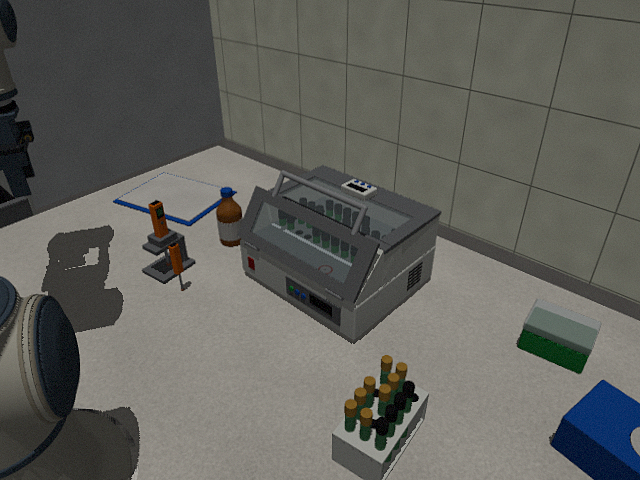

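View pics/wrist0.png

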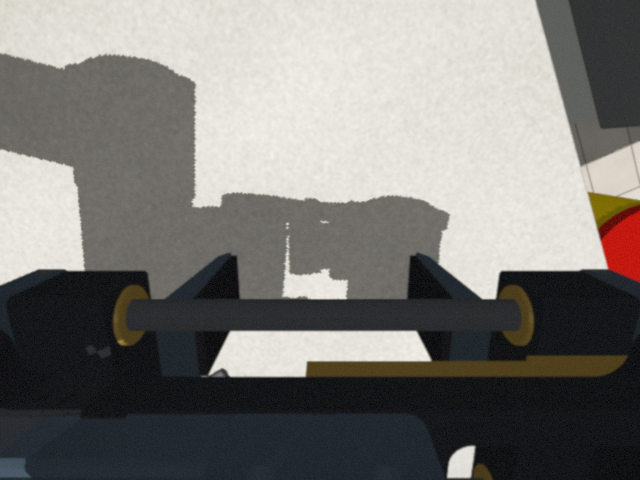

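The scene and side views show the incubator (scene ~(315,290)), the bottle (435,318), the holder with the large thermometer (470,262), a smaller lookalike (438,243) and the rack (265,178). The ring is visible through the pane at side ~(326,268). I'll zoom in next.

```bash
python3 - <<'E'
from h import *
p,_=load('side0'); a=p[160:350,225:450]; cv2.imwrite('pics/s1.png',cv2.resize(a,None,fx=3.5,fy=3.0,interpolation=2)[:,:,::-1])
cv2.imwrite('pics/s1.png',cv2.resize(a,None,fx=3,fy=3,interpolation=2)[:,:,::-1])
a=p[190:300,130:200]; cv2.imwrite('pics/s2.png',cv2.resize(a,None,fx=5,fy=5,interpolation=2)[:,:,::-1])
p,_=load('scene0'); a=p[200:370,225:490]; cv2.imwrite('pics/s3.png',cv2.resize(a,None,fx=3,fy=3,interpolation=2)[:,:,::-1])
E
```

```text
(no output)
```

View pics/s1.png

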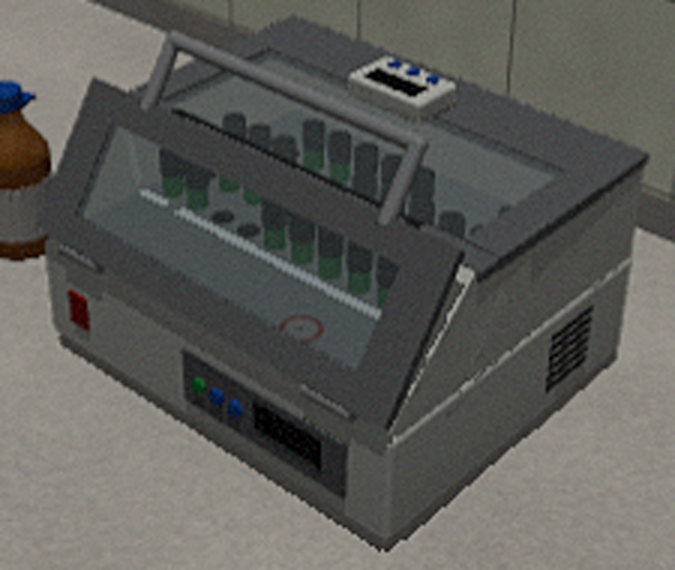

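View pics/s2.png

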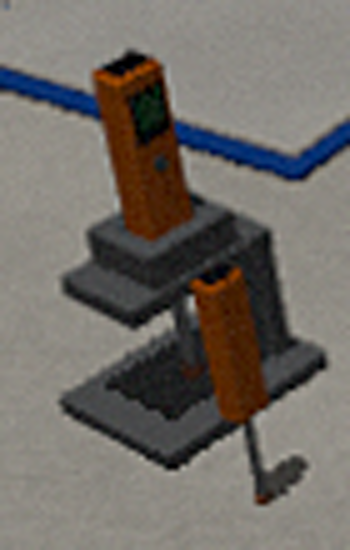

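View pics/s3.png

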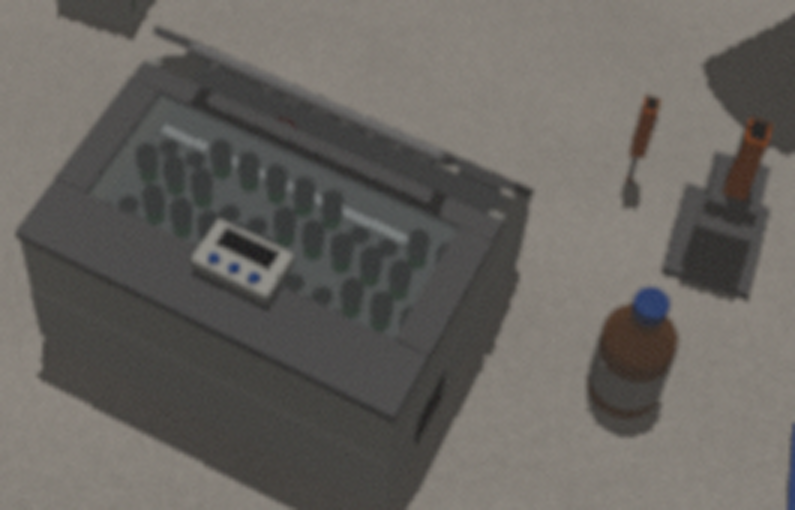

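```bash
python3 - <<'E'
from h import *
np.set_printoptions(precision=4,suppress=True)
_,s=load('side0');_,c=load('scene0')
S=lambda x,y:(225+x/3,160+y/3)
C=lambda x,y:(225+x/3,200+y/3)
A=onz(s,*S(387,549),0);B=onz(s,*S(60,342),0);print('frontbase',A,B,np.linalg.norm(A-B))
D=onz(s,*S(648,158),.185);E=onz(s,*S(293,15),.185);print('roof back',D,E,np.linalg.norm(D-E))
F=onz(c,*C(18,234),.185);G=onz(c,*C(395,418),.185);print('roof back scene',F,G,np.linalg.norm(F-G))
r1,e=tri(s,S(172,40),c,C(437,205));r2,e2=tri(s,S(425,148),c,C(203,95));print('bar',r1,e,r2,e2,np.linalg.norm(r1-r2))
print('ring',onz(s,*S(302,328),.105))
T=lambda x,y:(130+x/5,190+y/5)
print('handle top', tri(s,T(128,65),c,C(758,130)), onz(s,*T(128,65),.18),onz(c,*C(758,130),.18))
print('handle top corners',[onz(s,*T(*q),.18) for q in [(95,70),(130,52),(163,65),(118,82)]])
print('decoy top', tri(s,T(218,275),c,C(652,102)))
print('decoy tip', onz(s,*T(262,497),0))
print('bottle cap',tri(s,S(8,90),c,C(652,305)))
E
```

```text
frontbase [ 0.5526 -0.1586  0.    ] [0.5543 0.1721 0.    ] 0.33065576677010233
roof back [ 0.8172 -0.1698  0.185 ] [0.8271 0.1703 0.185 ] 0.34023920874665337
roof back scene [ 0.8287 -0.1623  0.185 ] [0.8332 0.173  0.185 ] 0.3353385013248737
bar [0.6688 0.1362 0.2292] 0.016141625079238046 [ 0.6672 -0.0856  0.226 ] 0.004560131582690306 0.22177865911558844
ring [ 0.5912 -0.0497  0.105 ]
handle top (array([0.4491, 0.3272, 0.1783]), np.float64(0.0013935281088462588)) [0.4475 0.3253 0.18  ] [0.4512 0.3268 0.18  ]
handle top corners [array([0.4353, 0.3325, 0.18  ]), array([0.4546, 0.3351, 0.18  ]), array([0.4579, 0.3134, 0.18  ]), array([0.4363, 0.3152, 0.18  ])]
decoy top (array([0.4215, 0.2322, 0.1231]), np.float64(0.0004149398547030392))
decoy tip [0.4214 0.2347 0.    ]
bottle cap (array([0.6299, 0.3062, 0.1462]), np.float64(0.0008641941078708889))
```

```bash
cat >> h.py <<'E'
RD=np.array([[0,1,0],[1,0,0],[0,0,-1.]])
def RY(a): # yaw deg about world z
    a=np.radians(a); return np.array([[np.cos(a),-np.sin(a),0],[np.sin(a),np.cos(a),0],[0,0,1]])@RD
E
python3 - <<'E'
from h import *
np.set_printoptions(precision=4,suppress=True)
arm.move_to([.45,.29,.36],RD); snap('wrist','w1'); print(arm.current_joint_positions(),arm.current_t())
arm.move_to([.62,-.06,.38],RD); snap('wrist','w2'); print(arm.current_joint_positions(),arm.current_t())
E
```

```text
[26.5021 14.4952 76.1719  0.0118 89.3897 26.3776] 1.5667
[-10.9024  22.1575  61.7704   0.0156  96.0745 -10.9898] 3.0667
```

View pics/w1.png

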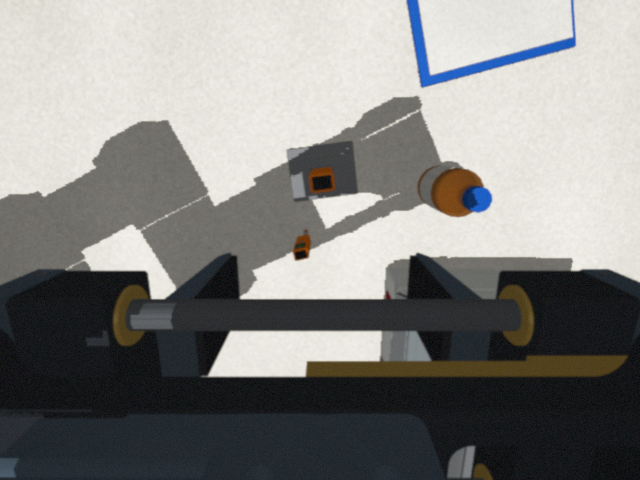

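View pics/w2.png

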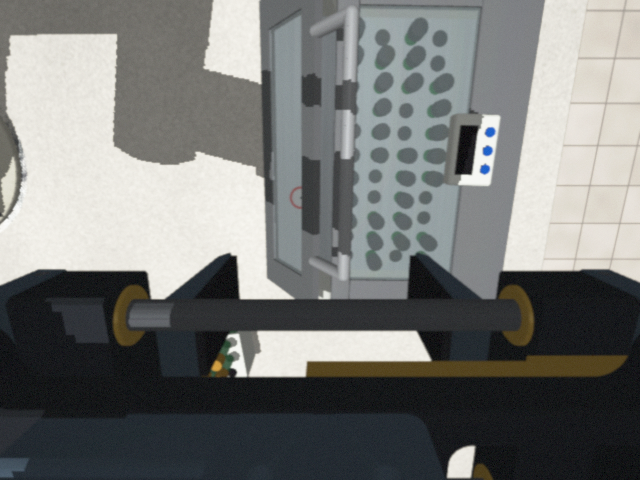

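w1 shows the handle top at (321,181) and the decoy at (301,247). w2 shows the bar from (350,8) to (345,278), the ring at (297,197) through the pane, and the timer at (472,150).

```bash
python3 - <<'E'
from h import *
np.set_printoptions(precision=4,suppress=True)
_,c=load('w2')
for z in(.225,.235):
  a=onz(c,350.5,11,z);b=onz(c,345,277,z);print('bar',a,b,(a+b)/2,np.linalg.norm(a-b))
print('ring',onz(c,297,197,.105))
print('roof R edge',onz(c,541,0,.185),onz(c,510,250,.185))
p,_=load('w2');hsv=cv2.cvtColor(p,cv2.COLOR_RGB2HSV)
m=((hsv[:,:,0]<8)|(hsv[:,:,0]>172))&(hsv[:,:,1]>60);m[:170]=0;m[225:]=0;m[:,:270]=0;m[:,310:]=0
ys,xs=np.nonzero(m);print(xs.min(),xs.max(),ys.min(),ys.max(),onz(c,(xs.min()+xs.max())/2,(ys.min()+ys.max())/2,.105))
p1,c1=load('w1')
cv2.imwrite('pics/w1z.png',cv2.resize(p1[130:270,270:370],None,fx=5,fy=5,interpolation=2)[:,:,::-1])
cv2.imwrite('pics/w2z.png',cv2.resize(p[0:300,240:380],None,fx=2.6,fy=2,interpolation=2)[:,:,::-1])
E
```

```text
bar [0.6428 0.1255 0.225 ] [ 0.6423 -0.1152  0.225 ] [0.6425 0.0052 0.225 ] 0.24071158174217458
bar [0.6421 0.1221 0.235 ] [ 0.6416 -0.1113  0.235 ] [0.6418 0.0054 0.235 ] 0.23331378234739936
ring [ 0.5852 -0.0494  0.105 ]
roof R edge [0.8259 0.149  0.185 ] [ 0.8308 -0.0981  0.185 ]
290 301 187 207 [ 0.5832 -0.0494  0.105 ]
```

View pics/w1z.png

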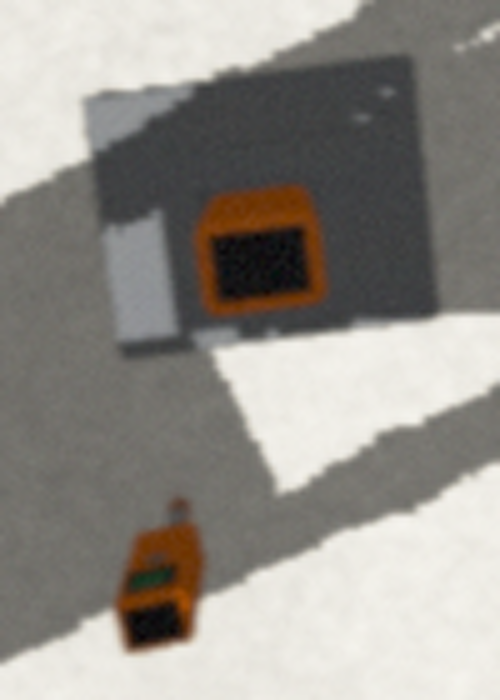

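View pics/w2z.png

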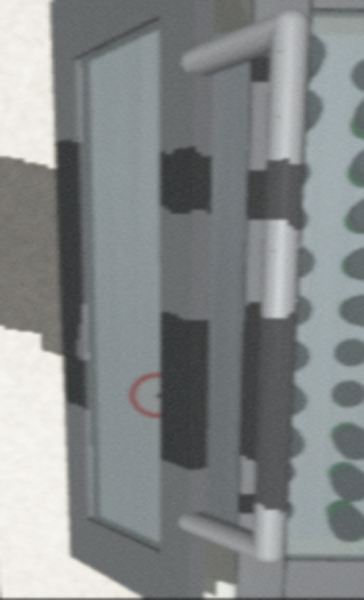

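```bash
python3 - <<'E'
from h import *
np.set_printoptions(precision=4,suppress=True)
_,s=load('side0');_,c=load('w2');_,w=load('w1');_,k=load('scene0')
S=lambda x,y:(225+x/3,160+y/3)
print('hinge',onz(s,*S(387,437),.105),onz(s,*S(50,245),.105))
print('hinge w2',onz(c,262,70,.105),onz(c,268,278,.105))
for z in(.235,.24,.245,.25): print(z,onz(s,*S(172,38),z),onz(s,*S(425,146),z))
print('tri bar',tri(s,S(172,38),c,(350.5,13)),tri(s,S(425,146),c,(345,274)))
W=lambda x,y:(270+x/5,130+y/5)
q=[onz(w,*W(*a),.18) for a in[(202,232),(318,225),(325,303),(212,315)]]
print('handle',np.array(q),np.mean(q,0)); 
for i,j in((0,1),(3,2),(3,0),(2,1)):
  d=q[j]-q[i];print(np.linalg.norm(d),np.degrees(np.arctan2(d[1],d[0])))
q=[onz(w,*W(*a),.0) for a in[(85,95),(412,57),(437,315),(122,350)]]
print('foot',np.array(q)[:,:2])
print('tri handle',tri(w,W(264,269),k,(225+758/3,200+130/3)),tri(w,W(264,269),s,(130+128/5,190+66/5)))
E
```

```text
hinge [ 0.5436 -0.1616  0.105 ] [0.543  0.1553 0.105 ]
hinge w2 [0.5457 0.1045 0.105 ] [ 0.5423 -0.1637  0.105 ]
0.235 [0.6605 0.1386 0.235 ] [ 0.6578 -0.0952  0.235 ]
0.24 [0.6535 0.131  0.24  ] [ 0.6509 -0.1003  0.24  ]
0.245 [0.6465 0.1233 0.245 ] [ 0.6439 -0.1054  0.245 ]
0.25 [0.6394 0.1157 0.25  ] [ 0.6369 -0.1105  0.25  ]
tri bar (array([0.6407, 0.1162, 0.2492]), np.float64(0.001276297422351282)) (array([ 0.6418, -0.1052,  0.2453]), np.float64(0.0028360685072638734))
handle [[0.4362 0.3342 0.18  ]
 [0.4599 0.3357 0.18  ]
 [0.4615 0.3198 0.18  ]
 [0.4381 0.3173 0.18  ]] [0.4489 0.3268 0.18  ]
0.023747316327657236 3.5036333058859173
0.023495953970673885 6.154460539823747
0.017074235656609694 96.51582265699896
0.015976040395241854 95.73031475077758
foot [[0.3941 0.3612]
 [0.4931 0.3725]
 [0.5027 0.2946]
 [0.4038 0.2834]]
tri handle (array([0.4489, 0.3266, 0.1771]), np.float64(0.0002922908496055611)) (array([0.4485, 0.3268, 0.1786]), np.float64(0.0006808516185243472))
```

```bash
python3 - <<'E'
from h import *
np.set_printoptions(precision=3,suppress=True)
g=arm.grip_depth; H=np.array([.547,.105]); r=.17; y=.005
arm.grip(.045)
arm.move_to([.641,y,.32],RD); arm.move_l([.641,y,.247-g],feed=.1)
print('F',arm.current_force())
snap('side','d0'); arm.grip(.019); print(arm.current_width(),arm.current_force())
for i,a in enumerate(np.radians(np.linspace(60,135,11))):
    p=[H[0]+r*np.cos(a)-.003,y,H[1]+r*np.sin(a)-g]
    arm.move_l(p,feed=.12); f=arm.current_force(); print(round(np.degrees(a)),arm.current_ee_pos(),f)
    if np.linalg.norm(f)>35: print('STOP');break
snap('side','d1'); print(arm.current_t())
E
```

```text
F [0.747 0.131 0.159]
0.018572100149466773 [-1.182 -1.453 -0.542]
60 [0.629 0.005 0.234] [ 0.093 -0.511 -0.757]
68 [0.609 0.005 0.243] [-0.203  1.218  0.185]
75 [0.588 0.005 0.25 ] [-0.237  0.118  0.795]
82 [0.566 0.005 0.255] [0.202 0.743 1.283]
90 [0.544 0.005 0.256] [-0.019 -0.517 -0.198]
98 [0.522 0.005 0.255] [-0.019 -0.276 -0.813]
105 [0.5   0.005 0.251] [ 0.103 -0.616 -0.01 ]
112 [0.479 0.005 0.243] [0.303 0.359 0.122]
120 [0.46  0.005 0.234] [ 0.352 -0.686 -0.34 ]
128 [0.441 0.005 0.221] [-0.345 -0.196  0.038]
135 [0.424 0.005 0.207] [1.026 0.32  0.332]
9.6917
```

View pics/d0.png

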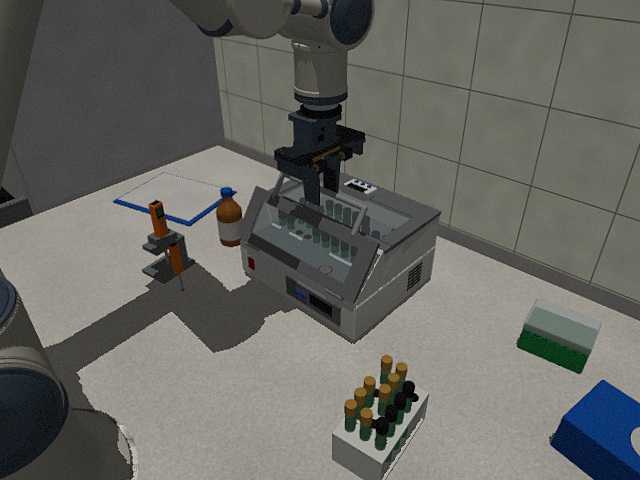

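View pics/d1.png

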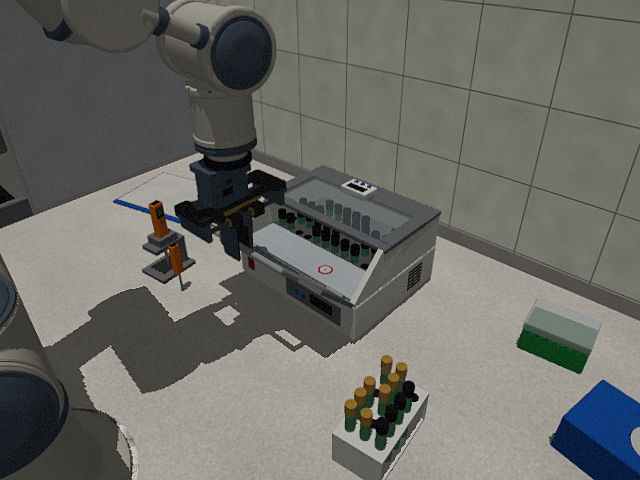

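The door has swung down and the ring is clear at side (326,269). Next I'll push it gently to the stop.

```bash
python3 - <<'E'
from h import *
np.set_printoptions(precision=3,suppress=True)
p=np.array(arm.current_ee_pos())
for i in range(8):
    p=p+[-.002,0,-.0015]; arm.move_l(p,feed=.03); arm.sleep(.1); f=arm.current_force(); print(arm.current_ee_pos(),f)
    if f[0]>12: break
arm.sleep(.2)
q=np.array(arm.current_ee_pos())
arm.grip(.04); arm.move_l([q[0]+.005,q[1],.33],feed=.15); print(arm.current_force())
snap('side','d2'); snap('scene','d2s')
arm.move_to([.60,-.06,.38],RD); snap('wrist','w3'); print(arm.current_t())
E
```

```text
[0.423 0.005 0.206] [-0.227 -0.742  0.799]
[0.422 0.005 0.204] [6.436 1.027 0.629]
[0.422 0.005 0.204] [12.367  1.036  4.122]
[ 0.541 -0.037 -0.404]
13.4
```

View pics/d2.png

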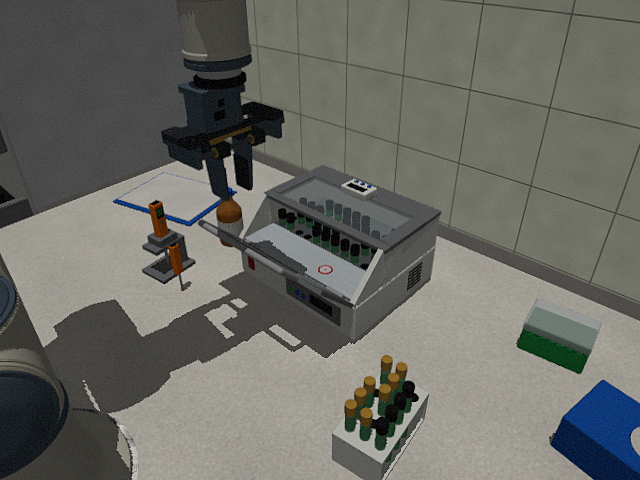

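View pics/w3.png

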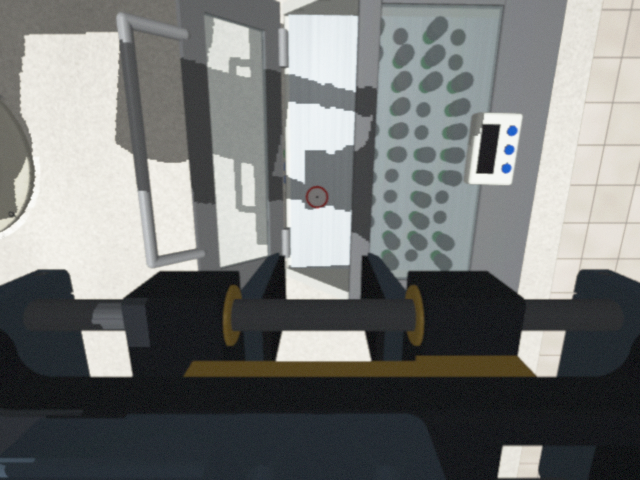

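The door is down with the bar at w3 (125,20)–(152,262), and the ring is at (317,197).

```bash
python3 - <<'E'
from h import *
np.set_printoptions(precision=4,suppress=True)
def ring(f,x0,x1,y0,y1):
    p,c=load(f);hsv=cv2.cvtColor(p,cv2.COLOR_RGB2HSV)
    m=((hsv[:,:,0]<10)|(hsv[:,:,0]>170))&(hsv[:,:,1]>80);n=np.zeros_like(m);n[y0:y1,x0:x1]=m[y0:y1,x0:x1]
    ys,xs=np.nonzero(n); e=cv2.fitEllipse(cv2.convexHull(np.stack([xs,ys],1).astype(np.int32)));print(f,e,onz(c,*e[0],.105))
ring('w3',295,340,175,220); ring('d2',312,340,258,280)
_,c=load('w3');print('bar',onz(c,125,20,.225),onz(c,152,262,.225))
print('side bar', [onz(load('d2')[1],u,v,.225) for u,v in((203,222),(331,300))])
E
```

```text
w3 ((316.55279541015625, 196.51930236816406), (21.8394832611084, 22.121583938598633), 101.91258239746094) [ 0.5898 -0.0495  0.105 ]
d2 ((324.7966003417969, 269.146728515625), (8.774213790893555, 14.618465423583984), 87.77886199951172) [ 0.5905 -0.0479  0.105 ]
bar [0.4296 0.118  0.225 ] [ 0.4252 -0.0996  0.225 ]
side bar [array([0.4292, 0.1148, 0.225 ]), array([ 0.4223, -0.211 ,  0.225 ])]
```

```bash
python3 - <<'E'
from h import *
np.set_printoptions(precision=4,suppress=True)
g=arm.grip_depth; R=RY(6); x,y=.4487,.3268
arm.grip(.06)
arm.move_to([x,y,.30],R); arm.move_l([x,y,.14-g],feed=.12)
print('F',arm.current_force()); 
arm.grip(.02); print('w',arm.current_width(),arm.current_force(),arm.current_ee_pos())
snap('side','g0')
arm.move_l([x,y,.24],R,feed=.08); print(arm.current_width(),arm.current_force())
snap('side','g1'); arm.move_l([x,y,.40],R,feed=.2)
print(arm.current_width(),arm.current_force(),arm.current_t())
E
```

```text
F [-0.471  -0.3072 -0.685 ]
w 0.025744551480437628 [-0.1725 -0.1476  0.4174] [0.4487 0.3268 0.1212]
0.025480108156028445 [ 0.1248  0.297  -1.3549]
0.02571339241661927 [-0.2588  0.6705 -2.0851] 20.4083
```

View pics/g1.png

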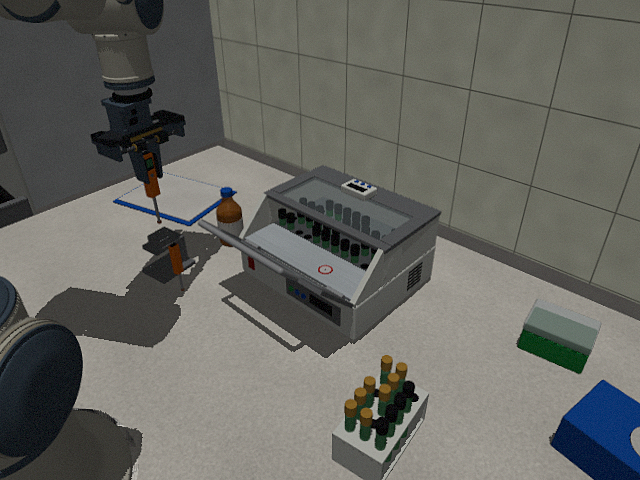

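The thermometer is out of the holder, held upright, with its tip at (158,220). I'll move it above the ring and check the alignment.

```bash
python3 - <<'E'
from h import *
np.set_printoptions(precision=4,suppress=True)
R=RY(6); x,y=.590,-.049
arm.move_l([x,y,.40],R,feed=.25); arm.move_l([x,y,.105+.012+.1112],R,feed=.1)
arm.sleep(.3); print(np.mean([arm.current_force() for _ in range(20)],0),arm.current_ee_pos(),arm.current_tool_rot()[:,2])
for n in('side','wrist','scene'): snap(n,'p_'+n)
p,_=load('p_side');cv2.imwrite('pics/p1.png',cv2.resize(p[170:310,250:400],None,fx=4,fy=4,interpolation=2)[:,:,::-1])
p,_=load('p_scene');cv2.imwrite('pics/p2.png',cv2.resize(p[150:330,210:410],None,fx=3,fy=3,interpolation=2)[:,:,::-1])
print(arm.current_t())
E
```

```text
[ 0.2637 -0.8286 -1.7079] [ 0.59   -0.049   0.2283] [ 0.0002 -0.0001 -1.    ]
24.4833
```

View pics/p1.png

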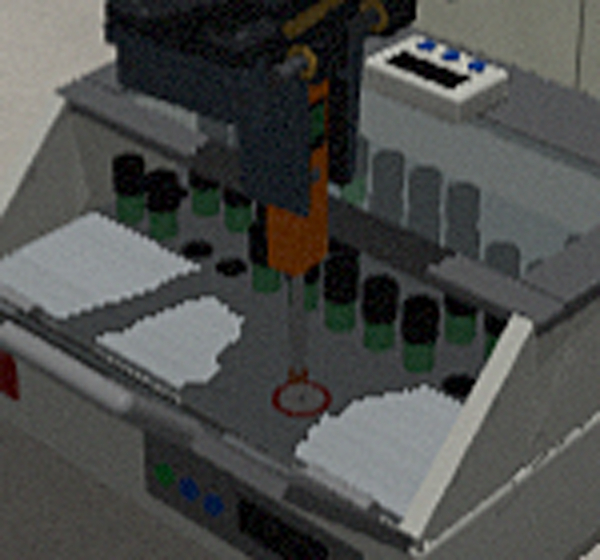

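View pics/p_wrist.png

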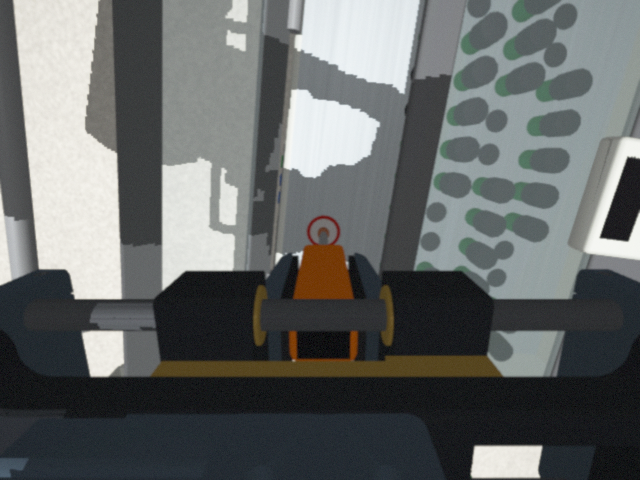

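View pics/p2.png

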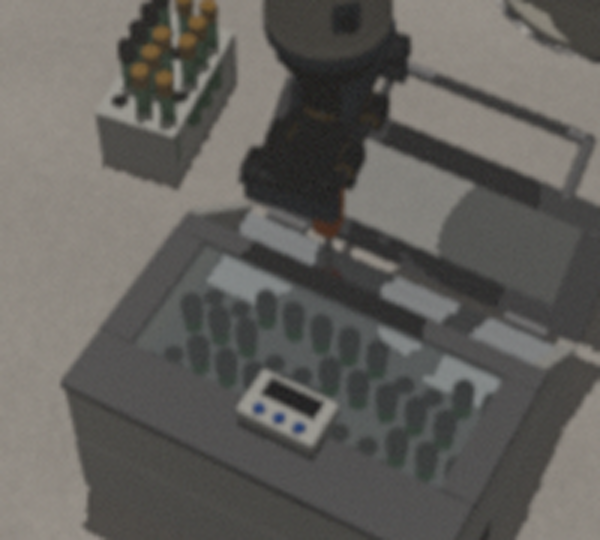

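The tip is just above the ring: in p1 the tip is at ~(297,380) and the dot at (302,398). In the wrist view the ring is at (323,231).

```bash
python3 - <<'E'
from h import *
np.set_printoptions(precision=4,suppress=True)
_,s=load('p_side');p,w=load('p_wrist')
P=lambda x,y:(250+(x+.5)/4-.5,170+(y+.5)/4-.5)
print('side ring',onz(s,*P(302,398),.105),'tip',[onz(s,*P(297,382),z) for z in(.115,.117,.119)],'expected px',(proj(s,[.59,-.049,.117])-[250,170])*4)
print('wr ring',onz(w,323,231,.105),'exp tip px',proj(w,[.59,-.049,.117]),proj(w,[.59,-.049,.105]))
cv2.imwrite('pics/p3.png',cv2.resize(p[205:265,290:360],None,fx=10,fy=10,interpolation=2)[:,:,::-1])
E
```

```text
side ring [ 0.591  -0.0484  0.105 ] tip [array([ 0.5894, -0.0465,  0.115 ]), array([ 0.5874, -0.0482,  0.117 ]), array([ 0.5854, -0.05  ,  0.119 ])] expected px [300.1075 378.7621]
wr ring [ 0.5899 -0.0492  0.105 ] exp tip px [323.1601 234.0288] [323.1615 230.7544]
```

View pics/p3.png

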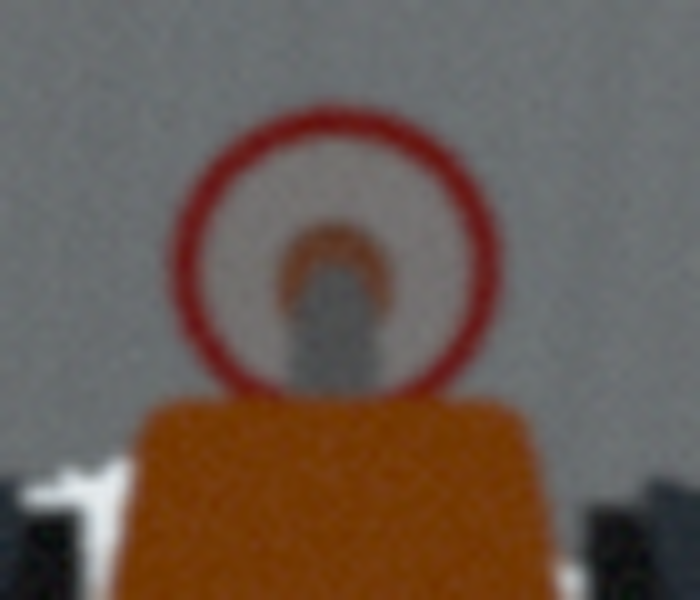

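The tip is well centred over the ring. Now I'll press in small steps while watching the force.

```bash
python3 - <<'E'
from h import *
np.set_printoptions(precision=4,suppress=True)
def F():
    v=[]
    for _ in range(25): v.append(arm.current_force()[2]); arm.sleep(.02)
    return np.mean(v),np.std(v)
R=RY(6); x,y=.590,-.049
print('base',F())
for d in(.003,0,-.002,-.004):
    arm.move_l([x,y,.105+d+.1112],R,feed=.02); arm.sleep(.1); print(d,F(),arm.current_ee_pos(),arm.current_t())
snap('wrist','q_wrist');snap('side','q_side')
p,_=load('q_wrist');a=cv2.resize(p[205:265,290:360],None,fx=6,fy=6,interpolation=2)
p,_=load('q_side');b=cv2.resize(p[180:290,270:370],None,fx=4,fy=4,interpolation=2)[:360]
b=cv2.resize(p[200:290,285:375],None,fx=4,fy=4,interpolation=2)
cv2.imwrite('pics/q.png',np.hstack([a[:360],b[:360]])[:,:,::-1])
E
```

```text
base (np.float64(-1.0084989839179324), np.float64(0.49154820595380716))
0.003 (np.float64(-1.0330379292428908), np.float64(0.42333570515157715)) [ 0.59   -0.049   0.2192] 26.0167
0 (np.float64(-0.29841249449024077), np.float64(0.38769799495298884)) [ 0.59   -0.049   0.2162] 26.8333
-0.002 (np.float64(0.6684655132354476), np.float64(0.42457236989001645)) [ 0.5901 -0.049   0.2143] 27.6
-0.004 (np.float64(1.5372197072336107), np.float64(0.47781359554845104)) [ 0.59   -0.049   0.2122] 28.3667
```

View pics/q.png

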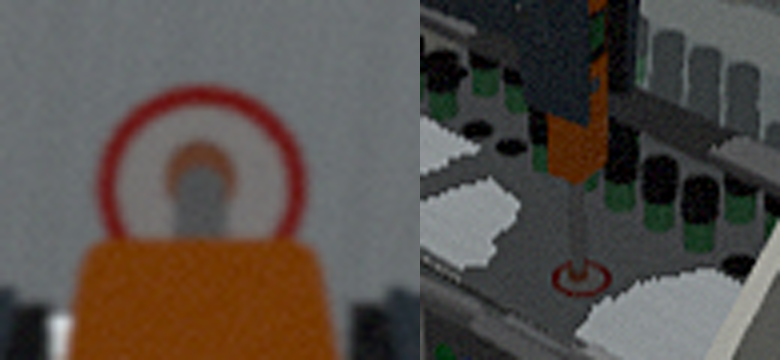

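View pics/q_side.png

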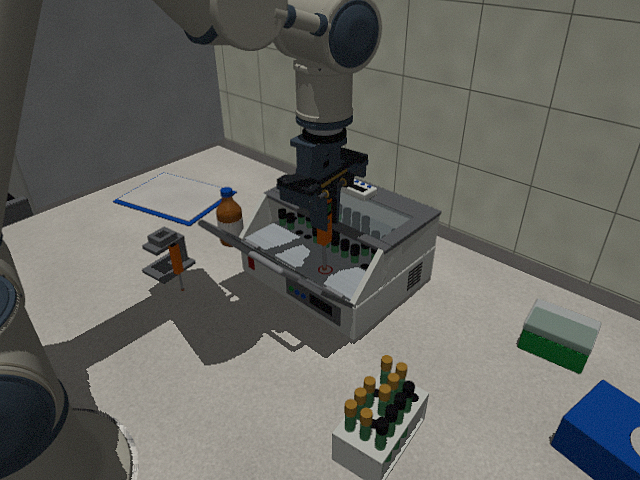

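The door is still down (bar end at (203,222), unchanged), and the tip is in the ring at (325,269). The rack, bottle and timer haven't moved. I'm handing in.

```bash
python3 - <<'E'
from h import *
print(arm.current_width(),arm.current_ee_pos(),arm.current_t()); arm.sign_off()
E
```

```text
0.025773542600834212 [ 0.59000823 -0.04899441  0.21222293] 28.4667
the job is handed in; nothing more can be done
```

I pulled the door down to its stop, lifted the orange thermometer out of its holder, and handed in at 28.5 s with its tip pressed on the block inside the red ring.

- **Door:** the force on the handle rose to about 12 N when I pushed it against the stop. The bar was then measured 120 mm in front of the hinge line, and it looked unchanged in the last side picture.
- **Pressure:** the upward force rose about 2.5 N from its value before contact (readings scatter by about 0.5 N). With the 4 mm of travel after contact, that puts the sprung tip about half in.
- **Tip position:** the two views put the dot about 1 mm apart. In the last pictures the tip sits about 1–2 mm off the dot, against the 7 mm allowed.
- **Thermometer:** the tool was pointing straight down at the last check above the ring, and I kept that orientation while pressing. The grip width was steady at 25.8 mm.
- **Other items:** the rack, bottle and timer looked undisturbed in the last side picture; I did not measure them.

No check failed. The first bar position I got from the side and scene pictures was off, because I had matched the bar's ends wrongly. I replaced it with wrist and side measurements before touching the door.

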